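# Weigh the deep pail of radishes on the hanging scale

### The arm

A 6-joint arm with a two-finger parallel gripper is mounted at the origin on the work surface. World frame = base frame: x ahead of the robot, y to its left, z up, the work surface at z = 0. Lengths are in m, angles in rad, forces in N, time in s.
With the tool pointing down it reaches from about 0.325 to 0.85 m from the base axis. Payload 4.4 kg.
Tool frame: the origin (TCP) lies on the centre line of the jaws, within the pads' length; the fingertips stand 19 mm ahead of it and the grasp point (between the pads) is the TCP; x points along the fingers, y is the direction in which the jaws open and shut, and the axes are right-handed (so a half turn about x gives the same grasp; the last joint's range is limited). The gripper opens to 94 mm and grips with 3 to 60 N. Pads are 16 mm wide; open, the fingers measure 119 mm over their backs; the gripper's body (75 mm by 177 mm) begins 78 mm behind the grasp point.
Start: joints at [1.141, 0.207, 1.542, -0, 1.393, -0.15], TCP at [0.159, 0.553, 0.224] pointing down, gripper open.
Joint ranges: [-2.73, 2.73], [-0.86, 2.22], [0.23, 2.46], [-1.11, 4.25], [0.08, 2.63], [-2.82, 2.82]. Speed limits (rad/s): [2.79, 2.79, 3.14, 3.14, 3.14, 3.14].

### API

Orientations are given as a unit quaternion [w, x, y, z].
In Python, from workcell import movep, movel, movej, grip, wait, inverse_kinematics, state, camera, PlanningError, sign_off gives the robot as it stands. The module is installed in compiled form; this text tells all that it offers. Calls block until the motion is done:
- movep(position, orientation): joint-space move of the TCP to a pose.
- movel(position, rot=None, speed=0.15, max_force=None): straight line of the TCP; rot=None keeps the orientation; speed is the mean speed in m/s. With max_force (N) it stops when the force on the tool has changed by that much, and returns True; else False.
- movej(angles): joint-space move.
- grip(opening): finger opening in m; the grip force is fixed at half the most; returns when the fingers have stopped.
- wait(seconds).
- inverse_kinematics(position, orientation): joint angles nearest the present ones, or None.
- state(): the state.
- camera(name): name is "scene" or "top"; returns a dict with "image" (480x640x3 uint8, red, green, blue), "K" (3x3 intrinsics, pixels), "k1" (the pictures are not rectified: a ray, as slopes to the right and down, at radius r is drawn at 1 + k1 r^2 times it, then the intrinsics apply), "rvec" (rotation vector, rad) and "tvec" (3), from world to camera coordinates, as OpenCV has them. Camera axes: x right, y down, z forward; pixel columns grow to the right and rows downward; lengths in m; the calibration is good to about 2 mm. A picture is of the moment at which its call begins. There is no depth.
A pose or a line that the arm cannot do raises PlanningError and nothing moves.
- sign_off(): hands the job in, once; it reports no verdict.
The state is a dict: "clock": time; "joint_pos": joint angles; "dq": joint speeds; "joint_efforts": joint torques, N m; "position": TCP position; "tcp_rot": TCP orientation; "contact_force": force on the tool from outside, world axes, zero at the start; "moment": the same for the moment, N m; "width": finger opening in m.
Only numpy, scipy, OpenCV 4.12 (cv2) and the standard library are available. Lean on these libraries where they do the work, as an engineer would, in place of code of your own. Each camera call takes 0.05 s, during which the arm holds its last target.

### The job

Weigh the deep steel pail of radishes: pick it up by its wooden grip, keep it upright, and hang it by the peak of its bail on the sprung hook of the scale. Ease the weight on without driving the hook down to its bottom stop, let go, back off and wait until the pail hangs still; leave the shallow pail where it stands.

Things in the scene. Friction and masses are not known exactly. Their poses are not given: they have to be found in the camera images.
- deep_pail: Deeper of two radish pails: round steel, 84 mm across, 80 tall, 0.3-0.5 kg. Origin: underside centre, z up. Stiff 6 mm rod bail in its y-z plane, an inverted V (74 mm wide 24 below the peak); peak underside 150 above origin. On the peak a wooden grip block 26 (x) by 24 (y), 155 to 205 above origin: pinch its +y/-y sides, fingertips at 157 or higher, so the hook passes between them.
- shallow_pail: The other pail, 110 mm across and 45 tall, with the same kind of bail (peak underside 115 mm above its underside) and the same wooden grip block (120 to 170 mm above its underside). Origin: centre of the underside, z up. To be left alone.
- hook_seat (a point): Top of the hook's 24 mm level trough, mid-length; moves with the hook; 225 mm above the table unloaded. +x points to the column, z up. The 8 mm rod runs along x: free upturned tip at x = -36 (top 16 above seat), behind the seat it rises 16. The bail comes in from -x over the tip, its plane square to x. Column face at x = +117, 36 wide, 296 tall; foot (14 thick) from +80. Open above and below.
- scale_hook (a joint): How far the hook has dipped straight down, in m: 0 unloaded (top stop), 0.05 at its bottom stop. Spring 200 N/m (0.1 N to start); the deep pail settles at a dip of about 0.014 to 0.023 after bobbing for a second or two.
Things that resemble listed ones, but are neither listed nor needed, are in the scene too. What is shaped like the deep_pail but turquoise is not meant.

How it is judged:
By the outcome, as a careful person would: the job done as asked, in the order asked, and still so for the second after the job is handed in, with the robot touching nothing.
It also fails if it takes over 45 s, if anything falls off the work surface, if the arm or the gripper's body presses on something with over 40 N, if the wrist force passes 120 N, or if a joint passes its speed limit or range.

## Working session

There is one attempt and no reset: what is moved stays moved. The work goes in short steps, each a Python script; the robot and the scene stay as the last script left them, time stands still between calls to the robot, and variables do not carry over. Pictures are saved under pics/ and viewed, and the job is handed in when it is done.

```bash
mkdir -p pics; ls; cat > h.py <<'E'
import numpy as np, cv2, pickle
def shot(name,tag):
    from workcell import camera
    c=camera(name); cv2.imwrite(f'pics/{tag}.png',c['image'][:,:,::-1]); pickle.dump(c,open(f'{tag}.pkl','wb')); return c
def ray(c,u,v):
    K=np.array(c['K']);R=cv2.Rodrigues(np.array(c['rvec'],float))[0];t=np.array(c['tvec'],float).ravel()
    p=cv2.undistortPoints(np.array([[[u,v]]],float),K,np.array([c['k1'],0,0,0,0.]))[0,0]
    d=R.T@np.array([p[0],p[1],1]);return -R.T@t,d/np.linalg.norm(d)
def onz(c,u,v,z):
    o,d=ray(c,u,v);return o+d*(z-o[2])/d[2]
def two(c1,p1,c2,p2):
    o1,d1=ray(c1,*p1);o2,d2=ray(c2,*p2)
    A=np.stack([d1,-d2],1);s=np.linalg.lstsq(A,o2-o1,rcond=None)[0]
    a=o1+s[0]*d1;b=o2+s[1]*d2;return (a+b)/2,np.linalg.norm(a-b)
def proj(c,P):
    return cv2.projectPoints(np.array(P,float).reshape(-1,3),np.array(c['rvec'],float),np.array(c['tvec'],float),np.array(c['K']),np.array([c['k1'],0,0,0,0.]))[0].reshape(-1,2)
E
python3 - <<'E'
from h import *
for n in('scene','top'):
    c=shot(n,n+'0'); print(n,c['K'],c['k1'],ray(c,320,240))
from workcell import state
print(state())
E
```

```text
pics
scene [[497.55085817   0.         311.64822301]
 [  0.         497.55085817 239.46846632]
 [  0.           0.           1.        ]] -0.11342386362858146 (array([ 0.89120126, -0.76968246,  0.62773024]), array([-0.37699367,  0.7612418 , -0.52762363]))
top [[564.54710113   0.         312.56716019]
 [  0.         564.54710113 232.68526598]
 [  0.           0.           1.        ]] -0.18447406626904736 (array([ 0.43019569, -0.09364368,  1.4031625 ]), array([ 6.06033351e-02,  6.68071921e-04, -9.98161705e-01]))
{'clock': 0.1, 'joint_pos': array([ 1.14049977e+00,  2.07294691e-01,  1.54280890e+00,  5.57960084e-06,
        1.39348459e+00, -1.50480517e-01]), 'dq': array([ 0.00074912, -0.00192135, -0.00327553,  0.00105592, -0.00057199,
       -0.00059285]), 'joint_efforts': array([-4.74363442e-04, -3.71863067e+01, -2.82294416e+01,  6.99997251e-02,
        3.10898898e-02, -5.00460806e-05]), 'position': array([0.158512  , 0.55200642, 0.22343068]), 'tcp_rot': array([ 0.69999325,  0.09793234,  0.70040099, -0.09928321]), 'contact_force': array([-0.80352591, -0.68389769, -0.52482356]), 'moment': array([-0.01007598,  0.02561211, -0.00527655]), 'width': 0.09405845051496013}
```

View pics/scene0.png

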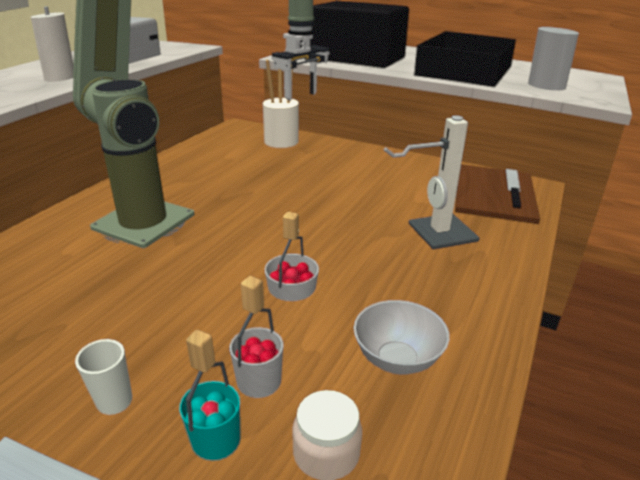

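View pics/top0.png

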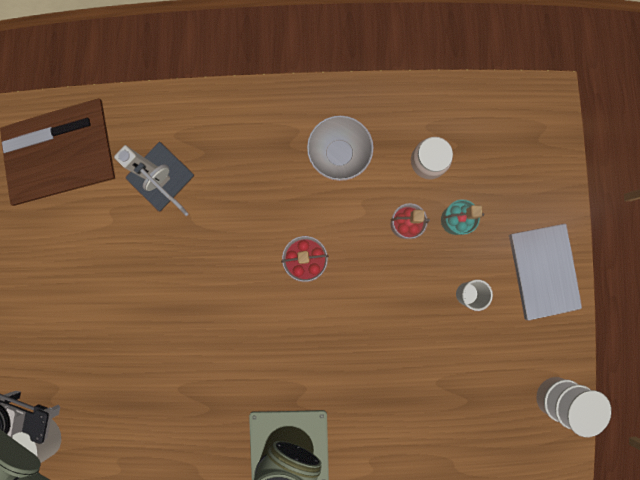

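Candidates, scene/top pixels: a grey pail at (292,275)/(305,258), a grey pail at (257,355)/(409,221) and a turquoise pail at (211,415)/(462,217). The middle one fits deep_pail: it is grey steel, narrow and tall. The first is wide and shallow, and the turquoise one is excluded by the task. I'll confirm this in enlarged crops.

```bash
python3 - <<'E'
import cv2,numpy as np
s=cv2.imread('pics/scene0.png');t=cv2.imread('pics/top0.png')
a=cv2.resize(s[260:410,200:330],None,fx=4,fy=4,interpolation=cv2.INTER_CUBIC)[:600]
b=cv2.resize(t[195:245,385:440],None,fx=5,fy=5,interpolation=cv2.INTER_CUBIC)
o=np.zeros((600,800,3),np.uint8);o[:a.shape[0],:520]=a;o[:250,522:522+275]=b
cv2.imwrite('pics/cropA.png',o)
a=cv2.resize(s[100:260,370:500],None,fx=3.7,fy=3.7,interpolation=cv2.INTER_CUBIC)[:600,:400]
b=cv2.resize(t[135:225,110:200],None,fx=4.4,fy=4.4,interpolation=cv2.INTER_CUBIC)[:,:400]
o=np.zeros((600,800,3),np.uint8);o[:a.shape[0],:a.shape[1]]=a;o[:b.shape[0],402:402+b.shape[1]]=b[:,:398]
cv2.imwrite('pics/cropB.png',o)
E
```

```text
(no output)
```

View pics/cropA.png

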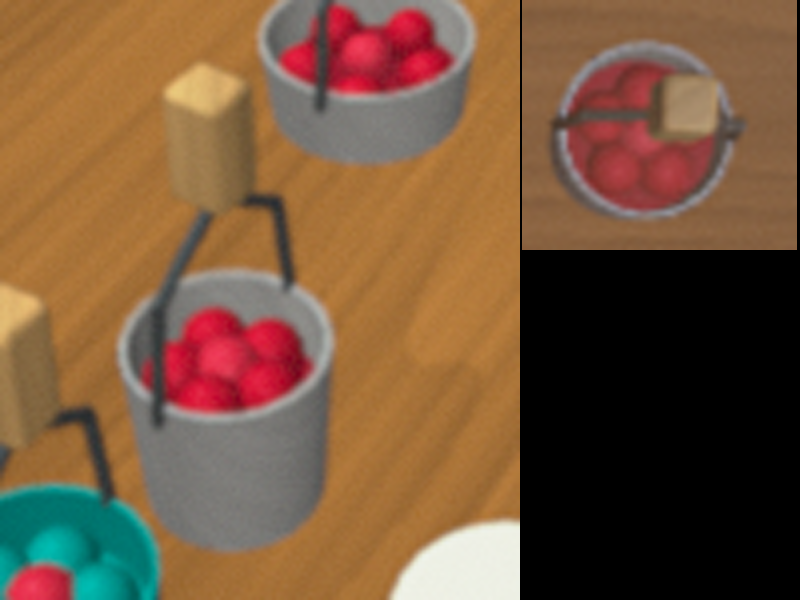

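View pics/cropB.png

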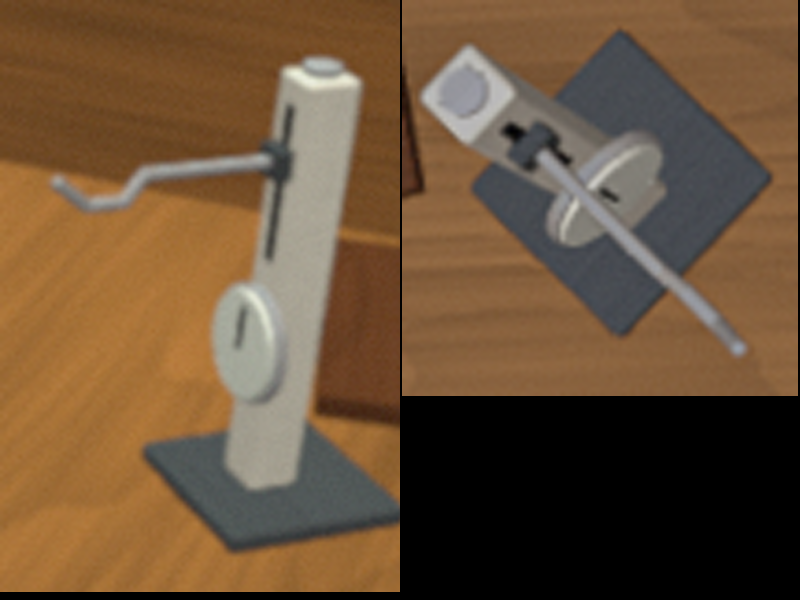

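```bash
python3 - <<'E'
from h import *
s=pickle.load(open('scene0.pkl','rb'));t=pickle.load(open('top0.pkl','rb'))
# block mask in top
for nm,c,(u0,v0,u1,v1) in(('top',t,(385,195,440,245)),('scene',s,(236,272,270,316))):
    im=c['image'][v0:v1,u0:u1].astype(int);R,G,B=im[...,0],im[...,1],im[...,2]
    hsv=cv2.cvtColor(c['image'],cv2.COLOR_RGB2HSV)[v0:v1,u0:u1]
    print(nm)
    for y in range(0,v1-v0,4): print(' '.join('%3d,%3d,%3d'%tuple(hsv[y,x]) for x in range(0,u1-u0,4)))
E
```

```text
top
 14,138,140  14,139,139  14,133,140  15,134,141  14,131,142  14,128,141  14,129,140  14,138,139  15,135,140  14,127,142  13,129,140  14,132,139  14,132,137  14,127,137
 14,132,133  14,137,134  14,139,132  14,134,133  14,134,135  14,131,134  14,133,134  13,130,135  13,129,134  13,131,134  14,128,134  14,130,135  14,131,140  14,124,140
 14,138,135  13,129,138  14,136,137  14,132,135  14,134,133  13, 97,139   8, 40,145  13,104,137  13,135,132  14,127,133  14,129,132  14,128,132  14,127,133  14,127,131
 14,140,138  14,131,138  13,133,138  13,104,140   0,  8,128   0,115,138   1,112,123   4, 53,120   6, 21,119  12, 89,140  13,126,136  13,125,135  14,126,134  14,123,135
 13,130,141  14,135,140  14,133,140 178, 90,139 179,152,146   2,156,121 179,161,163  15,116,117  16, 97,163  16, 95,158  13,111,136  13,127,133  14,127,133  13,124,134
 14,135,138  14,131,140 174, 18,139   2,151,115   1,161,152   1,157,140   0,155,166  15,115,131  17, 94,162  17, 91,168 143, 15,140  14,128,134  12,123,135  13,122,134
 14,137,136  14,134,135  11, 93, 77   3,119,109   1,137,143   3,128,118   1,138,148  16,
[... 1581 characters left out ...]
,190  17,137,140  18,126,115  16,167,156  13, 80,144
 15,172,173  16,167,174  17,130,169  17,133,159  17,131,154  16,126,134  19,131,111  15,163,160  15,158,160
 15,171,173  16,167,165  17,131,168  18,129,158  17,127,156  17,128,133  18,134,114  15,164,145  15,167,160
 16,171,167  15,167,162  18,130,165  17,130,159  18,132,157  17,131,134  17,132,118  15,161,144  16,172,168
 15,165,164  16,167,165  17,129,164  17,132,155  17,132,159  16,131,136  18,136,118  16,162,146  15,169,163
 16,177,166  16,176,170  17,143,155  17,135,155  17,132,157  18,131,134  19,130,114  14,121,103  15,137,115
 15,170,170  15,167,169  16,168,179  15,161,160  18,117,133  17,139,139  15,158,147  15,160,124  18, 60, 64
```

```bash
cat > meas.py <<'E'
from h import *
s=pickle.load(open('scene0.pkl','rb'));t=pickle.load(open('top0.pkl','rb'))
def mask(c,box,f):
    hsv=cv2.cvtColor(c['image'],cv2.COLOR_RGB2HSV).astype(int);m=f(hsv[...,0],hsv[...,1],hsv[...,2]).astype(np.uint8)
    k=np.zeros_like(m);u0,v0,u1,v1=box;k[v0:v1,u0:u1]=m[v0:v1,u0:u1]
    n,l,st,ce=cv2.connectedComponentsWithStats(k);i=1+np.argmax(st[1:,4]);return (l==i).astype(np.uint8),ce[i],st[i]
m,ct,st=mask(t,(385,195,440,245),lambda h,S,v:(h>=13)&(h<=20)&(S<112)&(v>148))
print('top block',ct,st)
cn=cv2.findContours(m,0,2)[0][0];bp=cv2.boxPoints(cv2.minAreaRect(cn));W=np.array([onz(t,*p,.205)[:2] for p in bp]);print(bp,np.round(W,4))
e=np.roll(W,-1,0)-W;print('edges',np.linalg.norm(e,axis=1),np.degrees(np.arctan2(e[:,1],e[:,0])))
P1=onz(t,*ct,.205);print('block top ctr',P1)
m2,cs,st2=mask(s,(236,272,270,316),lambda h,S,v:(h>=16)&(h<=22)&(S<145)&(v>190))
print('scene top face',cs,st2, onz(s,*cs,.205)); print('tri',two(t,ct,s,cs))
# rim in top: non-wood region
m3,c3,st3=mask(t,(388,198,432,243),lambda h,S,v:((S<75)|(h<8)|(h>170)))
cn=max(cv2.findContours(m3,0,2)[0],key=len);h=cv2.convexHull(cn);el=cv2.fitEllipse(h);print('ellipse',el,onz(t,*el[0],.08), st3)
for q in ((-1,0),(1,0),(0,1),(0,-1)):
    print(np.round(onz(t,el[0][0]+q[0]*el[1][0]/2,el[0][1]+q[1]*el[1][1]/2,.08),4))
o=cv2.resize(t['image'][195:245,385:440,::-1],None,fx=10,fy=10,interpolation=cv2.INTER_CUBIC)
for P,col in (((*P1[:2],.205),(0,255,0)),((*P1[:2],.0),(255,0,0)),((*P1[:2],.08),(255,255,0))):
    u,v=proj(t,P)[0];cv2.circle(o,(int((u-385+.5)*10),int((v-195+.5)*10)),4,col,-1)
cv2.ellipse(o,(((el[0][0]-385+.5)*10,(el[0][1]-195+.5)*10),(el[1][0]*10,el[1][1]*10),el[2]),(0,255,255),1)
cv2.imwrite('pics/m1.png',o)
E
python3 meas.py
```

```text
top block [418.62376238 215.75247525] [414 211  10  11 101]
[[414. 211.]
 [423. 211.]
 [423. 221.]
 [414. 221.]] [[ 0.5592 -0.296 ]
 [ 0.5586 -0.3155]
 [ 0.5371 -0.3145]
 [ 0.5377 -0.2951]]
edges [0.01949067 0.02153699 0.01946068 0.0215173 ] [-91.56132126 177.42921106  88.38218341  -2.49181941]
block top ctr [ 0.54866308 -0.30553937  0.205     ]
scene top face [250.08496732 281.77777778] [241 276  19  12 153] [ 0.55284641 -0.30722616  0.205     ]
tri (array([ 0.54989511, -0.3052577 ,  0.20258279]), np.float64(0.0024399160846389966))
ellipse ((409.0031433105469, 220.94717407226562), (35.462703704833984, 37.34440612792969), 69.51630401611328) [ 0.54934339 -0.30417467  0.08      ] [391 203  39  36 844]
[ 0.5505 -0.2621  0.08  ]
[ 0.5481 -0.3465  0.08  ]
[ 0.5052 -0.3024  0.08  ]
[ 0.5937 -0.3061  0.08  ]
```

View pics/m1.png

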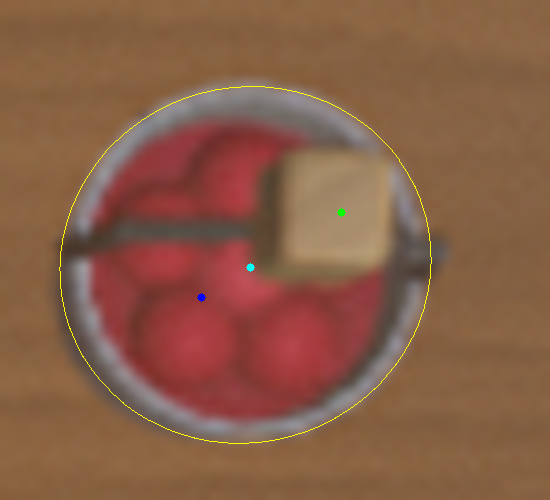

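The enlarged crop shows the grey steel pail, with block top at (418.6,215.8) and rim ellipse centre at (409,221) in the top view. Its rim measures 84 mm across and the block top triangulates to z 0.203, against 0.205 expected. So this is deep_pail, at about (0.549,-0.305) with yaw about -2°. Next is the hook.

```bash
python3 - <<'E'
import cv2,numpy as np
s=cv2.imread('pics/scene0.png');t=cv2.imread('pics/top0.png')
a=cv2.resize(s[130:170,378:452],None,fx=10,fy=10,interpolation=cv2.INTER_CUBIC)
for k in range(0,74,10): cv2.line(a,(k*10,0),(k*10,8),(0,0,255),1)
cv2.imwrite('pics/hs.png',a)
b=cv2.resize(t[150:222,125:197],None,fx=8,fy=8,interpolation=cv2.INTER_CUBIC)
cv2.imwrite('pics/ht.png',b)
E
```

```text
(no output)
```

View pics/hs.png

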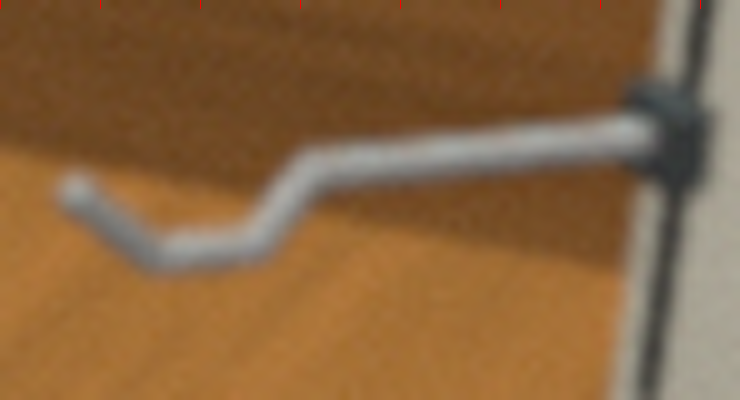

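View pics/ht.png

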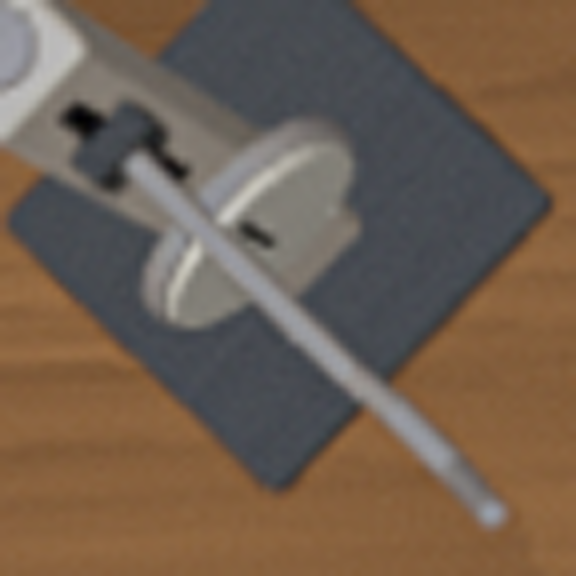

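```bash
python3 - <<'E'
from h import *
s=pickle.load(open('scene0.pkl','rb'));t=pickle.load(open('top0.pkl','rb'))
tip=onz(t,186.4,213.9,.238);A=onz(t,142.06,169.56,.237);B=onz(t,172.1,199.6,.237)
print('tip',tip,'A',A,'B',B); 
d=(A-tip)[:2];print('len',np.linalg.norm(d),'dir deg',np.degrees(np.arctan2(d[1],d[0])))
d2=(A-B)[:2];print(np.degrees(np.arctan2(d2[1],d2[0])))
print('tri tip',two(t,(186.4,213.9),s,(384.75,148.55)),'tri collar',two(t,(142.06,169.56),s,(442.55,142.55)))
x=d2/np.linalg.norm(d2);n=np.array([-x[1],x[0]])
for nm,p in (('tip',(384.75,148.55)),('b1',(393.55,155.35)),('b2',(403.55,153.85)),('b3',(408.75,146.35)),('col',(442.55,142.55))):
    o,dd=ray(s,*p);k=((A[:2]-o[:2])@n)/(dd[:2]@n);P=o+k*dd;print(nm,P,'along',(P[:2]-tip[:2])@x)
for nm,px in (('foot L',(10,218)),('foot R',(550,203)),('foot bot',(278,490))):
    print(nm,onz(t,125+px[0]/8-.44,150+px[1]/8-.44,.014))
a,b,c=[onz(t,125+q[0]/8-.44,150+q[1]/8-.44,.014)[:2] for q in((10,218),(550,203),(278,490))]
for q in(a,b): e=q-c;print(np.linalg.norm(e),np.degrees(np.arctan2(e[1],e[0])))
print('foot front mid, ctr',(c+b)/2,(a+b)/2)
# scene foot: corners from cropB (/3.7)
for p in((145,452),(235,548),(400,512)): print(onz(s,370+p[0]/3.7-.36,100+p[1]/3.7-.36,.014))
E
```

```text
tip [0.56392726 0.18612601 0.238     ] A [0.66287513 0.2833579  0.237     ] B [0.59548807 0.21709926 0.237     ]
len 0.13872534352055 dir deg 44.49884698791166
44.516242050113284
tri tip (array([0.56549603, 0.18687331, 0.23792648]), np.float64(0.0033762815281519172)) tri collar (array([0.66494966, 0.283791  , 0.23861821]), np.float64(0.0049477369267022404))
tip [0.56661625 0.18871091 0.2377742 ] along 0.00372969553145093
b1 [0.58257148 0.20439896 0.21988161] along 0.026105667443808614
b2 [0.59957703 0.22111976 0.22092355] along 0.04995464679816609
b3 [0.60722143 0.22863615 0.23725548] along 0.06067532634638288
col [0.66666576 0.28708506 0.23836303] along 0.14404140686869163
foot L [0.69047383 0.39871036 0.014     ]
foot R [0.68791486 0.22153864 0.014     ]
foot bot [0.59978979 0.30985243 0.014     ]
0.12696191020485198 44.41727165624056
0.12476117947675398 -45.061285098717875
foot front mid, ctr [0.64385233 0.26569553] [0.68919434 0.3101245 ]
[0.6091623  0.29881814 0.014     ]
[0.69730777 0.21000915 0.014     ]
[0.78108564 0.3041274  0.014     ]
```

```bash
cat >> h.py <<'E'
def quat(yaw):
    from scipy.spatial.transform import Rotation as R
    y=np.array([-np.sin(yaw),np.cos(yaw),0]);x=np.array([0,0,-1.]);z=np.cross(x,y)
    q=R.from_matrix(np.stack([x,y,z],1)).as_quat();return np.array([q[3],*q[:3]])
SEAT=np.array([.5905,.2122,.225]);HY=np.radians(44.5);HX=np.array([np.cos(HY),np.sin(HY),0])
BLK=np.array([.5505,-.3060]);PY=np.radians(-2.0)
GH=.181  # TCP above pail origin (tips at 162)
E
python3 - <<'E'
from h import *
from workcell import inverse_kinematics as ik
s=pickle.load(open('scene0.pkl','rb'));t=pickle.load(open('top0.pkl','rb'))
print('shallow block top',onz(t,303.5,257.5,.17),onz(s,291,217,.17),'turq block',onz(t,477,211,.205),onz(s,202,341,.205))
sc=onz(s,384.75,148.55,.238);print('tip scene',sc,'seat from tip',sc+.036*HX)
for k in (0,1):
    q=quat(PY+k*np.pi);print('pick',k,ik([*BLK,GH],q),ik([*BLK,.4],q))
for k in (0,1):
    q=quat(HY+k*np.pi)
    for off,z in((-.1,.40),(-.1,.29),(0,.286),(0,.23),(0,.40)):
        print('hook',k,off,ik([*(SEAT[:2]+off*HX[:2]),z],q))
E
```

```text
shallow block top [ 0.46782696 -0.05567315  0.17      ] [ 0.47896746 -0.06216729  0.17      ] turq block [ 0.55550989 -0.43390851  0.205     ] [ 0.56846106 -0.43651085  0.205     ]
tip scene [0.5668042  0.18815597 0.238     ] seat from tip [0.59248121 0.2133887  0.238     ]
pick 0 [-6.44622990e-01  3.56506134e-01  1.44372227e+00 -4.44089210e-16
  1.34136425e+00 -2.18051273e+00] [-6.44622990e-01  2.56697816e-01  1.12784295e+00 -4.44089210e-16
  1.75705189e+00 -2.18051273e+00]
pick 1 [-6.44622990e-01  3.56506134e-01  1.44372227e+00 -4.44089210e-16
  1.34136425e+00  9.61079922e-01] [-6.44622990e-01  2.56697816e-01  1.12784295e+00 -4.44089210e-16
  1.75705189e+00  9.61079922e-01]
hook 0 -0.1 [ 1.06342373e-01  5.08828125e-02  1.36182892e+00 -4.44089210e-16
  1.72888092e+00 -2.24112547e+00]
hook 0 -0.1 [ 1.06342373e-01  8.38597212e-02  1.54567401e+00 -4.44089210e-16
  1.51205893e+00 -2.24112547e+00]
hook 0 0 [ 2.07172955e-01  2.79340510e-01  1.32585758e+00 -4.44089210e-16
  1.53639456e+00 -2.14029489e+00]
hook 0 0 [ 2.07172955e-01  3.12569277e-01  1.39806853e+00 -4.44089210e-16
  1.43095484e+00 -2.14029489e+00]
hook 0 0 [ 2.07172955e-01  2.51288832e-01  1.13446833e+00 -4.44089210e-16
  1.75583549e+00 -2.14029489e+00]
hook 1 -0.1 [0.10634237 0.05088281 1.36182892 0.         1.72888092 0.90046718]
hook 1 -0.1 [0.10634237 0.08385972 1.54567401 0.         1.51205893 0.90046718]
hook 1 0 [0.20717295 0.27934051 1.32585758 0.         1.53639456 1.00129776]
hook 1 0 [0.20717295 0.31256928 1.39806853 0.         1.43095484 1.00129776]
hook 1 0 [0.20717295 0.25128883 1.13446833 0.         1.75583549 1.00129776]
```

```bash
python3 - <<'E'
from h import *
from workcell import *
p=state()['position'];movel([p[0],p[1],.42],speed=.25)
q=quat(PY+np.pi)
movep([*BLK,.40],q);grip(.06)
movel([*BLK,.26],speed=.2)
shot('scene','s1');shot('top','t1')
st=state();print(st['clock'],st['position'],st['width'],st['contact_force'])
a=cv2.imread('pics/s1.png');cv2.imwrite('pics/s1c.png',cv2.resize(a[170:410,150:400],None,fx=2.5,fy=2.5))
E
```

```text
5.975 [ 0.5515495  -0.30677428  0.26243635] 0.06010569286268838 [-0.67439569  0.54737514  0.34958311]
```

View pics/s1c.png

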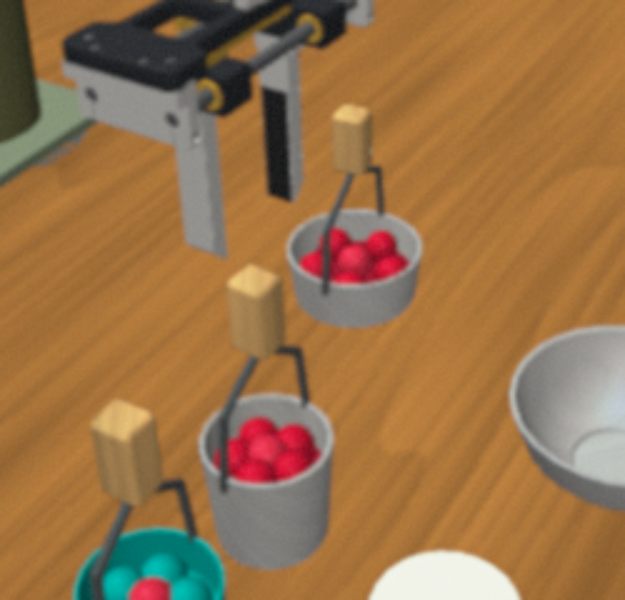

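```bash
python3 - <<'E'
from h import *
s=pickle.load(open('s1.pkl','rb'))
a=s['image'][:,:,::-1].copy()
a=cv2.resize(a[170:410,150:400],None,fx=2.5,fy=2.5)
for sx in(-.008,.008):
  for sy in(-.03,.03):
    u,v=proj(s,[.5515+sx,-.3065+sy,.2424])[0];cv2.circle(a,(int((u-150+.5)*2.5),int((v-170+.5)*2.5)),3,(0,0,255),-1)
cv2.imwrite('pics/s1d.png',a)
E
```

```text
(no output)
```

View pics/s1d.png

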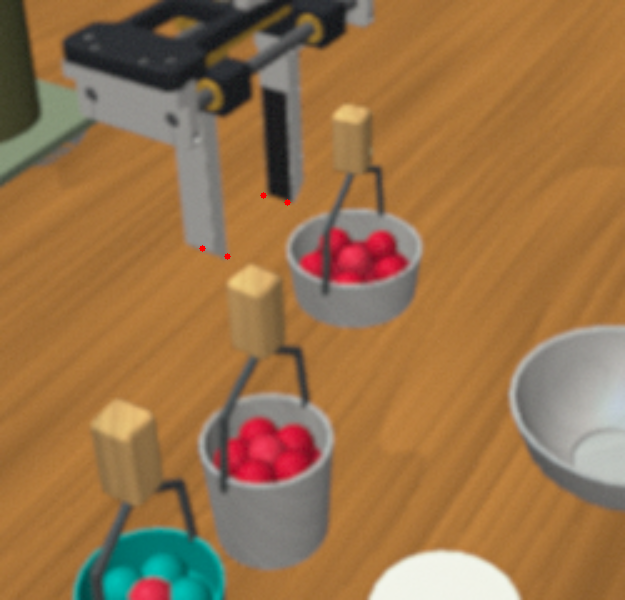

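The crop shows the fingers straddling the grip. The tip positions predicted from the arm pose fall on the seen fingertips, near (205,250) and (288,202) in the crop. Descending to grasp.

```bash
python3 - <<'E'
from h import *
from workcell import *
B=BLK+[.001,-.0005]
print(movel([*B,GH],speed=.12,max_force=8));wait(.15);st=state();print(st['position'],st['contact_force'])
grip(.0);wait(.1);st=state();print(st['position'],st['width'],st['contact_force'])
f0=st['contact_force']
movel([*B,.23],speed=.08);wait(.3);st=state();print(st['clock'],st['position'],st['width'],st['contact_force'],st['contact_force']-f0,st['moment'])
shot('scene','s2');shot('top','t2')
a=cv2.imread('pics/s2.png');cv2.imwrite('pics/s2c.png',cv2.resize(a[170:410,150:400],None,fx=2.5,fy=2.5))
E
```

```text
False
[ 0.55225858 -0.30705835  0.1825175 ] [-0.19086001 -0.18180185 -0.1556788 ]
[ 0.55152075 -0.30629132  0.18089474] 0.02403282601898041 [-0.36769241  0.31475448  0.02807855]
8.7583 [ 0.55123875 -0.30632339  0.22934185] 0.02406985939139786 [-0.71060544  0.19636909 -3.79857257] [-0.34291304 -0.11838539 -3.82665112] [-0.0055406   0.16574218 -0.01247787]
```

View pics/s2c.png

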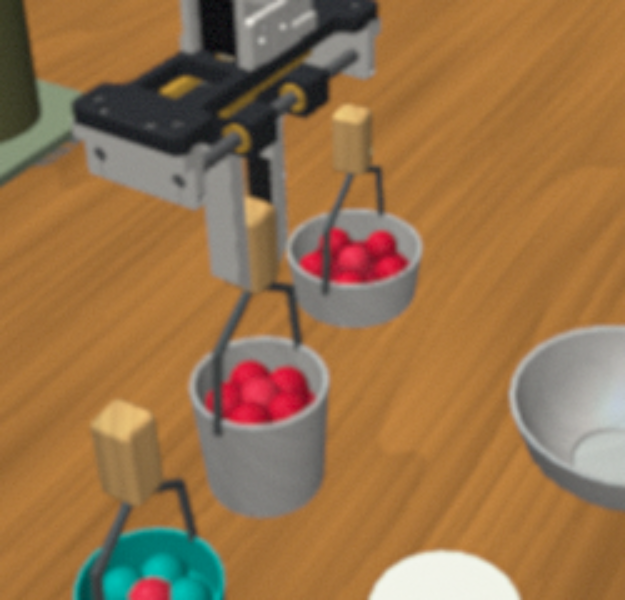

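Grasp confirmed: the fingers stopped at 24 mm on the wooden block, the pail hangs upright in the crop and it weighs 3.8 N, so expect a dip near 18.5 mm. Carrying it high over the shallow pail to a point in front of the hook.

```bash
python3 - <<'E'
from h import *
from workcell import *
B=BLK+[.001,-.0005]
movel([*B,.41],speed=.15)
q=quat(HY+np.pi)
P=SEAT+HX*-.11
movel([P[0],P[1],.41],rot=q,speed=.18)
TZ=SEAT[2]+.030+GH-.150
movel([P[0],P[1],TZ],speed=.15);wait(.4)
st=state();print(TZ,st['clock'],st['position'],st['width'],st['contact_force'])
shot('scene','s3');shot('top','t3')
a=cv2.imread('pics/s3.png');cv2.imwrite('pics/s3c.png',cv2.resize(a[60:300,270:520],None,fx=2.5,fy=2.5))
E
```

```text
0.28600000000000003 14.2 [0.5122023  0.13513036 0.28636245] 0.024067255905046738 [ 0.52143194 -0.22999754 -3.96220122]
```

View pics/s3c.png

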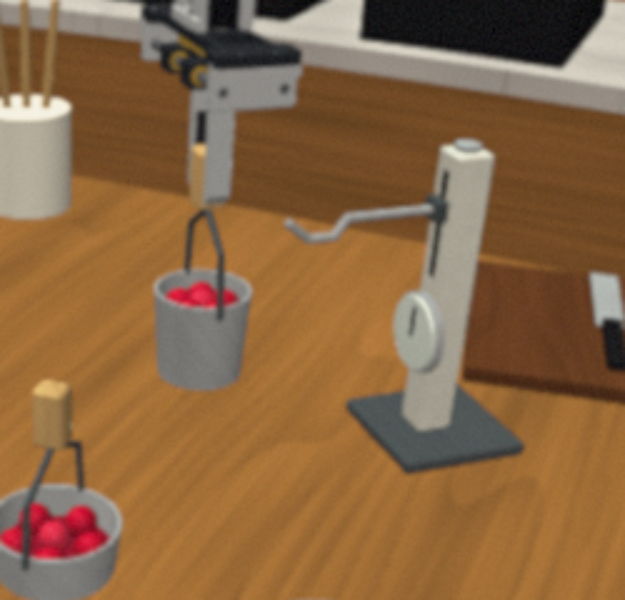

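View pics/t3.png

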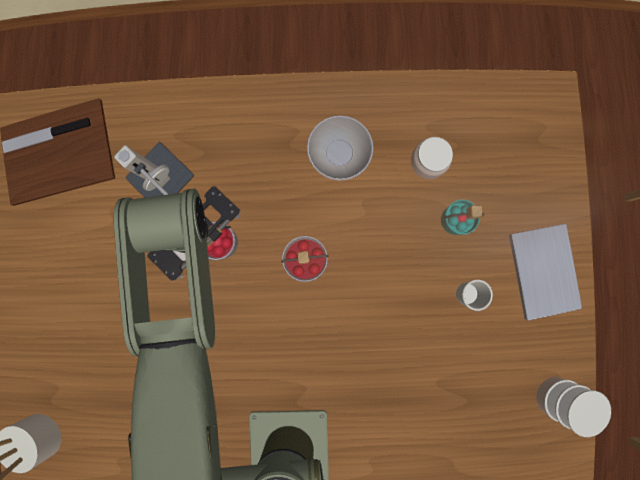

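```bash
python3 - <<'E'
from h import *
s=pickle.load(open('s3.pkl','rb'))
a=s['image'][:,:,::-1].copy()
x0,y0=330,110
a=cv2.resize(a[y0:y0+75,x0:x0+100],None,fx=8,fy=8,interpolation=cv2.INTER_CUBIC)
def d(P,c):
    u,v=proj(s,P)[0];cv2.circle(a,(int((u-x0+.5)*8),int((v-y0+.5)*8)),3,c,-1)
T=np.array([.5122,.1351,.2864])
d(T+[0,0,-.181+.153],(0,0,255))   # bail rod centre
Y=np.array([-HX[1],HX[0],0])
for k in(-.037,.037): d(T+[0,0,-.181+.129]+k*Y,(0,0,255))
for k in (-.036,-.012,0,.012,.028,.10): d(SEAT+HX*k+[0,0,-.004+(.016 if abs(k)>.02 else 0)],(255,0,0))
cv2.imwrite('pics/s3d.png',a)
E
```

```text
(no output)
```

View pics/s3d.png

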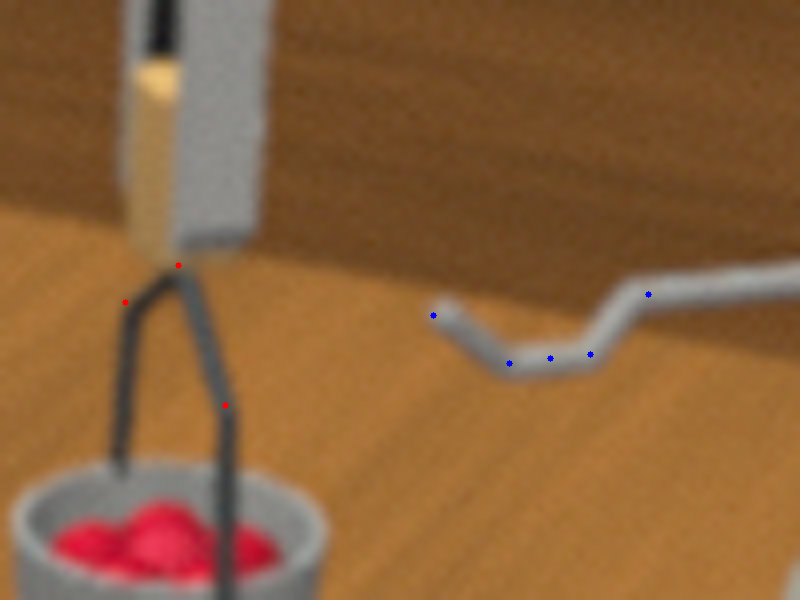

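Predicted points (red for the bail, blue for the hook) fall on the seen bail peak near (178,268) and trough near (550,358) in the crop. The peak is clearly above the hook tip at (440,310). Advancing over the tip.

```bash
python3 - <<'E'
from h import *
from workcell import *
TZ=.286
print(movel([SEAT[0],SEAT[1],TZ],speed=.08,max_force=5));wait(.3)
st=state();print(st['clock'],st['position'],st['contact_force'])
shot('scene','s4')
a=cv2.imread('pics/s4.png');cv2.imwrite('pics/s4c.png',cv2.resize(a[90:240,360:480],None,fx=4,fy=4,interpolation=cv2.INTER_CUBIC))
E
```

```text
False
16.125 [0.59041367 0.21204241 0.28611337] [ 0.15106971  0.6219697  -4.03320393]
```

View pics/s4c.png

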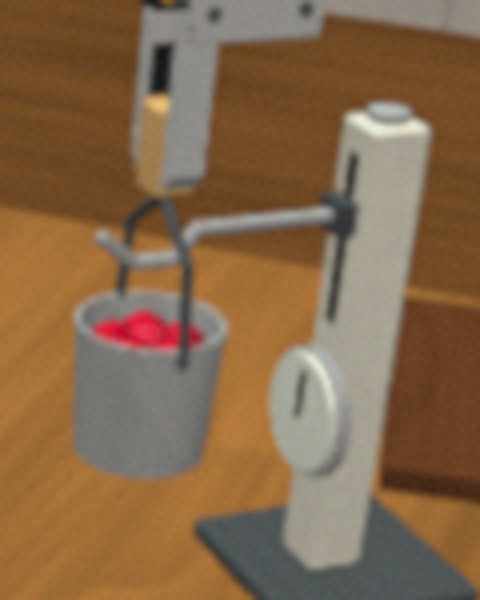

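The crop shows the hook trough at about (150,262), threaded through the bail under its peak at (158,205), with nothing touching. Now I'll lower it slowly and watch the force.

```bash
python3 - <<'E'
from h import *
from workcell import *
def rep(n): 
    wait(.25);st=state();print(n,round(st['clock'],2),np.round(st['position'],4),np.round(st['contact_force'],2),np.round(st['moment'],3))
base=SEAT[2]+GH-.150
for dz in (.006,-.006,-.012,-.0175):
    movel([SEAT[0],SEAT[1],base+dz],speed=.03);rep(dz)
shot('scene','s5')
a=cv2.imread('pics/s5.png');cv2.imwrite('pics/s5c.png',cv2.resize(a[90:240,360:480],None,fx=4,fy=4,interpolation=cv2.INTER_CUBIC))
E
```

```text
0.006 17.38 [0.5906 0.2123 0.2623] [-1.08  0.2  -4.05] [-0.128  0.149  0.049]
-0.006 18.18 [0.5907 0.2121 0.2503] [ 0.92 -0.85 -2.45] [-0.175 -0.085  0.018]
-0.012 18.77 [0.5907 0.2121 0.2442] [ 1.11 -1.22 -0.88] [-0.268 -0.256 -0.068]
-0.0175 19.36 [0.5907 0.2122 0.2388] [ 2.54 -0.35  0.18] [-0.323 -0.31  -0.015]
```

View pics/s5c.png

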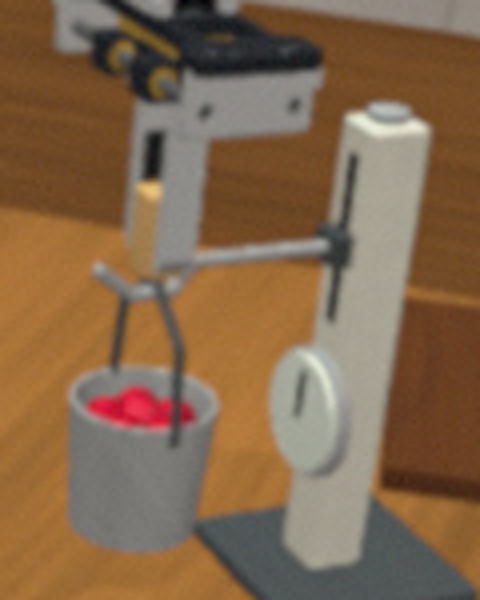

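The vertical force on the tool is about 0, so the spring carries the pail at a dip of about 18 mm, far from the stop. The crop shows the bail peak in the trough at about (155,290). Releasing.

```bash
python3 - <<'E'
from h import *
from workcell import *
grip(.07);st=state();print(st['clock'],st['width'],st['contact_force'])
p=st['position'];shot('scene','s6')
movel([SEAT[0],SEAT[1],.36],speed=.1)
P=SEAT-HX*.12
movel([P[0],P[1],.40],speed=.2)
shot('scene','s7');wait(2.);shot('scene','s8');wait(.6);shot('scene','s9')
st=state();print(st['clock'],st['position'],st['contact_force'])
o=np.hstack([cv2.resize(cv2.imread(f'pics/{n}.png')[90:240,370:470],None,fx=2.6,fy=3*2.6/3,interpolation=cv2.INTER_CUBIC) for n in('s6','s7','s9')])
cv2.imwrite('pics/rel.png',o)
d=cv2.absdiff(cv2.imread('pics/s8.png'),cv2.imread('pics/s9.png'))[90:280,370:500].max(2);print('diff',d.max(),d.mean(), (d>25).sum())
E
```

```text
20.2667 0.06992711739765645 [ 0.95593656  0.81323283 -1.00041682]
25.2167 [0.50490866 0.12809608 0.39997666] [-0.33945323  0.42133544 -0.31229178]
diff 16 3.1531174089068825 0
```

View pics/rel.png

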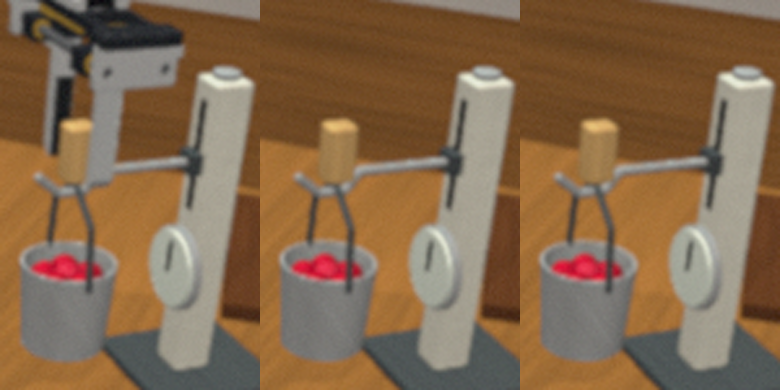

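View pics/s9.png

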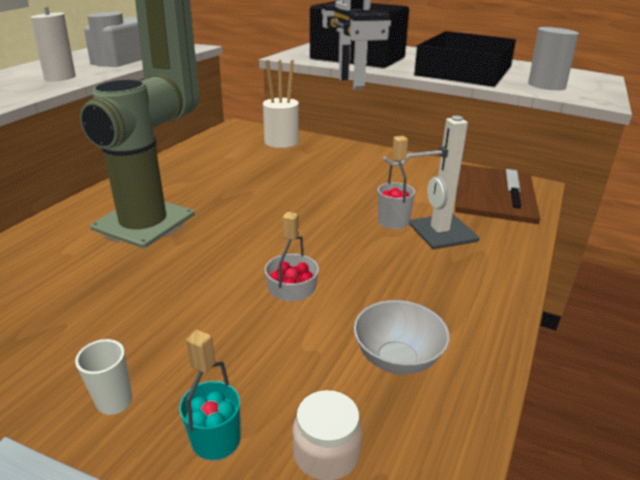

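The pictures show the pail hanging upright on the trough at about (398,158). The gripper is clear above it, and the shallow pail is still at (292,275). I'll do one last check on dip and stillness, then hand in.

```bash
python3 - <<'E'
from h import *
from workcell import *
wait(1.5);c=shot('scene','s10');
a,b=[cv2.imread(f'pics/{n}.png') for n in('s9','s10')]
d=cv2.absdiff(a,b)[90:280,370:500].max(2);print('diff',d.max(),(d>25).sum())
r=cv2.absdiff(cv2.imread('pics/scene0.png'),b)[200:310,255:330].max(2);print('shallow diff',r.max(),(r>25).sum())
g0=cv2.imread('pics/scene0.png')[130:175,436:450];
m=cv2.matchTemplate(b[125:185,434:452],cv2.imread('pics/scene0.png')[136:152,440:449],cv2.TM_CCOEFF_NORMED);_,v,_,l=cv2.minMaxLoc(m);print('collar shift px',l[0]+434-440,l[1]+125-136,v)
z=np.array([*(SEAT+HX*.1)[:2],.237]);print('px for 18mm dip',proj(c,z-[0,0,.018])-proj(c,z))
sign_off();print(state()['clock'])
E
```

```text
diff 20 0
shallow diff 106 257
collar shift px -1 8 0.9264901876449585
px for 18mm dip [[-1.06585904  7.60275468]]
the job is handed in; nothing more can be done
the job is handed in; nothing more can be done
```

```bash
python3 - <<'E'
import cv2,numpy as np
r=cv2.absdiff(cv2.imread('pics/scene0.png'),cv2.imread('pics/s10.png'))[200:310,255:330].max(2)
y,x=np.where(r>25);print(np.histogram(x+255,bins=[255,265,270,275,290,330]),y.min()+200)
print((r[:75,12:]>25).sum(), (r[:98,16:]>25).sum())
E
```

```text
(array([246,  10,   1,   0,   0]), array([255, 265, 270, 275, 290, 330])) 278
0 0
```

The grey deep pail is hanging by the peak of its bail in the scale's hook, and I handed the job in at about 27 s of the 45 s allowed. I gripped it by its wooden block and carried it upright over the shallow pail. I threaded the bail over the hook tip and lowered it slowly until the spring took the weight. Then I let go and backed off above it.

**Last checks:**
- **Weight and dip:** the pail weighed about 3.8 N when lifted. The hook's collar dropped 8 px in the picture, and an 18 mm dip should give 7.6 px. That is about 19 mm, well clear of the 50 mm stop.
- **Stillness:** the last two pictures, 1.5 s apart, show no movement around the pail, and it hangs upright with the gripper clear.
- **Shallow pail:** my first comparison flagged changed pixels. They came from the deep pail's old place at the edge of the crop; the shallow pail's own pixels did not change.
- **Camera disagreement:** the two cameras differed by about 2 to 5 mm on the block and the hook, so I averaged them. The later overlay of predicted points matched the picture closely.
- **Sideways force:** just before I let go, the tool read about 2.5 N sideways, compared with about 1 N of reading noise. It was gone after release.

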